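# Draw out the trimmings pan and sweep the board's scraps into it

### The job

At the carving station, hook a fingertip behind the lip of the deep trimmings pan under the board and draw it out along its runners all the way to its stop. Then sweep the bone and the half lemon off the front edge of the board into the pan by pushing them, never picking them up, and leave the pan standing fully out with both scraps lying in it. Leave the shallow knife tray beside the pan shut, and do not disturb the other things on the board and counter.

Things in the scene. Friction and masses are not known exactly. Their poses are not given: they have to be found in the camera images.
- station: Carving station, fixed: steel frame with a maple board, 360 mm wide (y), 320 deep (x), 25 thick, top 105 mm above the counter. Origin on the counter below the middle of the board's front edge (nearest the robot); +x runs to the back, +y left. Board spans x 0 to 320, y -180 to 180; a fixed ham on it x 190 to 300, to 215 mm high. Under it slide the deep pan and the shallow tray, 85 mm left and right of middle.
- pan (a joint): How far the deep trimmings pan is drawn out along the station's -x, m: 0 fully in, 0.12 at its stop. It may start a little ajar, slides stiffly (2.5 N of friction) and stays where it is left. The pan is under the left or the right half of the board; the knife tray is under the other.
- pan_lip (a point): Middle of the rolled lip on the deep pan's front wall, at its inner face (towards the board) and top, 79 mm above the counter. The lip is a straight bar 10 mm thick, 158 mm wide, along the station's y. With the pan fully in, its inner face is 46 mm in front of the board's edge; through this gap, open from above, a fingertip goes down inside the pan behind the lip (pan floor 60 mm below lip top).
- pan_floor (a point): Centre of the deep pan's inner floor, 19 mm above the counter; moves with the pan, axes as the station's. Steel pan, inside 252 mm long (x), 142 mm wide (y) and 54 mm deep, walls 4 mm, a flange 8 mm wide along each side. The lip's inner face is 126 mm in front of this point.
- tray (a joint): How far the shallow knife tray is drawn out, m: 0 fully in, at most 0.12. To be left shut.
- tray_tab (a point): Top of the tab in the middle of the shallow knife tray's front: a flat steel tab 50 mm wide (y) and 24 mm long (x), 75 mm above the counter. The tray is as wide as the pan but only 20 mm deep and has this short tab in place of a full-width lip.
- bone_mid (a point): Middle of the bone lying on the board near its front edge: a pale sawn shank bone about 70 mm long (its own y), 44 mm wide over the two knuckles at its -y end and 23 mm thick at the sawn end, 25 mm high, about 60 g; this point is half-way up, 12 mm above what it lies on.
- lemon_mid (a point): Middle of the half lemon lying cut face down on the board near its front edge: a firm dome 53 mm across and 32 mm high, about 50 g; this point is 13 mm above the cut face.
- ramekin_mid (a point): White ramekin, 66 mm across and 42 mm high, standing on the board behind the knife tray's front; this point is half-way up. Bystander.
- mill_mid (a point): Dark wooden pepper mill, 52 mm across and 132 mm high, standing on the counter in front of the knife tray; half-way up. Bystander.
- knife_bolster (a point): Carving knife lying across the board in front of the ham: this point is where the 115 mm black handle (its -y, 24 mm wide, 18 mm high) meets the 170 mm blade (+y, 28 mm wide). Bystander.
- bowl_mid (a point): White bowl, 124 mm across and 55 mm high, on the counter to the right; half-way up. Bystander.
- squeeze_mid (a point): Mustard bottle, 54 mm across and 160 mm high, on the counter to the left; half-way up. Bystander.
Mind the look-alikes: they are no part of the job. Of the things that look like the part that bears lemon_mid, the larger one is meant. There is more than one size of the part that bears bone_mid; the job needs the smaller.

How it is judged:
On the way, in this order (a step that is already met when the one before it is completed fails the run):
1. the deep pan is drawn out to its stop (value of joint pan above 0.108 m), for 0.2 s.
2. the bone and the half lemon are both in the pan (x of bone_mid in the frame of pan_floor between -0.125 and 0.125 m and y of bone_mid in the frame of pan_floor between -0.07 and 0.07 m and z of each of bone_mid, lemon_mid in the frame of pan_floor below 0.048 m and x of lemon_mid in the frame of pan_floor between -0.125 and 0.125 m and y of lemon_mid in the frame of pan_floor between -0.07 and 0.07 m), for 0.2 s.
At the end, for the whole second after the job is handed in: The deep pan stands out to its stop (within 12 mm), the bone and the half lemon lie inside it (their middles within its walls and at least 6 mm below its rim), the knife tray is shut (within 25 mm), the pan is at rest (all of step 2 and value of joint pan above 0.108 m and value of joint tray below 0.025 m and velocity of joint pan between -0.01 and 0.01 m/s); the robot touches nothing.
It fails at once if the bone or the half lemon is lifted (30 mm or more above where it lay on the board) (height (world z) of any of bone_mid, lemon_mid above 0.148 m).
It fails at once if the bone or the half lemon is carried out past the board's edge (40 mm or more in front of it without falling) ((x of bone_mid in the frame of station below -0.04 m and height (world z) of bone_mid above 0.114 m) or (x of lemon_mid in the frame of station below -0.04 m and height (world z) of lemon_mid above 0.114 m)).
It fails at once if the bone or the half lemon leaves the board while the pan is not drawn out (height (world z) of any of bone_mid, lemon_mid below 0.09 m and value of joint pan below 0.09 m).
It fails at once if the knife tray is drawn out (value of joint tray above 0.03 m).
It fails at once if a bystander is moved more than 30 mm (distance of any of ramekin_mid, mill_mid, knife_bolster, bowl_mid, squeeze_mid from where it was at the start of the episode above 0.03 m).
It also fails if it takes over 51 s, if anything falls off the work surface, if the arm or the gripper's body presses on something with over 40 N, if the wrist force passes 120 N, or if a joint passes its speed limit or range.

### The arm

A 7-joint arm with a two-finger parallel gripper is mounted at the origin on the work surface. World frame = base frame: x ahead of the robot, y to its left, z up, the work surface at z = 0. Lengths are in m, angles in rad, forces in N, time in s.
With the tool pointing down it reaches from about 0.425 to 0.925 m from the base axis. Payload 6.8 kg.
Tool frame: the origin (TCP) lies on the centre line of the jaws, within the pads' length; the fingertips stand 14 mm ahead of it and the grasp point (between the pads) lies 5 mm behind it (r.nose_length is the distance from the TCP to the fingertips, in m); z points along the fingers, y is the direction in which the jaws open and shut (so a half turn about z gives the same grasp; the last joint's range is limited). The gripper opens to 85 mm and grips with 20 to 120 N. Pads are 22 mm wide; open, the fingers measure 114 mm over their backs; the gripper's body (76 mm by 85 mm) begins 54 mm behind the grasp point. The pads swing forward as they close: fully open they stand 13 mm farther back than shut.
Start: joints at [-1.454, 0.477, 0.022, 1.555, -0.011, 1.109, -0.083], TCP at [0.15, 0.658, 0.245] pointing down, gripper open.
Joint ranges: [-2.96, 2.96], [-0.34, 2.1], [-1.41, 1.46], [0.24, 2.44], [-1.37, 4.51], [0.17, 1.92], [-2.96, 2.96]. Speed limits (rad/s): [2.39, 2.39, 3.14, 3.14, 3.14, 3.14, 3.14].

### API

Orientations are given as a rotation vector (axis times angle).
In Python, from bench import r, imaging, look_for, outline_of gives the robot as it stands. The module is installed in compiled form; this text tells all that it offers.
- The arm moves only by the tool carry_out, never from a script. Its arguments are lists of equal length, an entry for each row: "offset": the shift along the tool's x, y, z as a fraction of full scale, a list of three; "turn": the turn, a rotation vector about the tool's x, y, z as a fraction of full scale, a list of three. A call has 1 to 8 rows; each row is the pose to reach, as a shift and turn from the pose commanded when the call began, along the tool's axes at that moment; what a row does not reach only later rows make up. Full scale, the value 1, is 0.5 m for a shift and 1.5 rad for a turn. A row lasts 1/10 s, in which the tool goes at most 50 mm and 8.59 degrees, less where a joint would pass 70% of its speed; a pose out of reach is approached as far as the arm can. A call with a number of a shift or a turn outside -1 to 1 is refused whole. A call with a gripper value outside its range is refused whole. "hand" is the closure, from 0 (fully open) to 1 (shut), set as the call begins (left out, the last holds). The fingers move at their own pace and stop on an object; "force" is the grip in N (left out, the last holds). Time passes only in rows, so rows that repeat a pose let the fingers close. It gives the time, the measured TCP pose, the force and the opening at its end, in the units of the state.
- r.get_obs(): the state, without advancing time (a new reading comes with each control period).
- imaging.grab_frame(name): name is "side" or "top"; returns a dict with "pixels" (400x640x3 uint8, red, green, blue), "fx", "fy", "cx", "cy" (pixels), "R" (3x3) and "t" (3): a world point X has camera coordinates R X + t. Camera axes: x right, y down, z forward; pixel columns grow to the right and rows downward; lengths in m; the calibration is good to about 2 mm. A picture is of the moment at which its call begins. There is no depth.
- r.hand_in(): hands the job in, once; it reports no verdict.
Trained networks look in the newest picture that a camera, given by its name, has taken for a name from the list of things; names that differ only in an ending like _2 or _b are one class to them, and where a whole thing is asked for, a point or a joint stands for the part that bears it (a point fixed in the world has none). Each returns a list of dicts, best first, with "score" (0 to 1); they miss things now and then, are a little off and sometimes report something else, mostly with a low value. They report only what shows in the picture. A call takes as long as a camera call. They do not tell look-alikes from the thing itself.
- look_for(query, camera): "xyz" ([x, y, z] in m, in the coordinates of the camera as it stood for that picture, good to about 4 mm: the middle of the surface that is visible of it).
- outline_of(query, camera): "region" (400x640 bool, what is visible of it).
The state is a dict: "clock": time; "joints": joint angles; "qvel": joint speeds; "tau": joint torques, N m; "tcp_pos": TCP position; "orientation": TCP orientation; "contact_force": force on the tool from outside, world axes, zero at the start; "moment": the same for the moment, N m; "grip_width": finger opening in m.
Only numpy, scipy, OpenCV 4.12 (cv2) and the standard library are available. Lean on these libraries where they do the work, as an engineer would, in place of code of your own. Each camera call takes 0.05 s, during which the arm holds its last target. There are 200 camera calls.

## Working session

There is one attempt and no reset: what is moved stays moved. The work goes in short steps, Python scripts to look and compute and a tool call to move; the robot and the scene stay as the last step left them, time stands still between calls to the robot, and variables do not carry over. Pictures are saved under pics/ and viewed, about 8 in all and at most 12, crops included, and the job is handed in when it is done.

Besides the shell and the picture viewer there is one more tool, called after "Request:" as name(argument=value, ...) on one line, values as JSON. carry_out: Moves the arm, as the interface text tells. Shift numbers are shares of 0.5 m and turn numbers shares of 1.5 rad, none past 1 either way. Its arguments: {"type":"object","properties":{"offset":{"type":"array","items":{"type":"array","items":{"type":"number","minimum":-1,"maximum":1}}},"turn":{"type":"array","items":{"type":"array","items":{"type":"number","minimum":-1,"maximum":1}}},"hand":{"type":"number"},"force":{"type":"number"}},"required":["offset","turn"]}

```bash
mkdir -p pics
cat > h.py <<'E'
import numpy as np,cv2
from bench import r,imaging,look_for,outline_of
def snap(cam,fn=None):
    f=imaging.grab_frame(cam)
    if fn: cv2.imwrite('pics/'+fn,f['pixels'][:,:,::-1])
    return f
def world(f,c): return np.array(f['R']).T@(np.array(c)-np.array(f['t']))
def ray(f,u,v,z):
    R=np.array(f['R']);o=-R.T@np.array(f['t'])
    d=R.T@np.array([(u-f['cx'])/f['fx'],(v-f['cy'])/f['fy'],1])
    return o+d*(z-o[2])/d[2]
def proj(f,X):
    c=np.array(f['R'])@np.array(X)+np.array(f['t']);return f['fx']*c[0]/c[2]+f['cx'],f['fy']*c[1]/c[2]+f['cy']
E
python3 - <<'E'
from h import *
o=r.get_obs();print({k:np.round(o[k],3) for k in('clock','tcp_pos','orientation','grip_width')})
for cam in('top','side'):
    f=snap(cam,cam+'1.png');print(cam,'cam at',np.round(-np.array(f['R']).T@np.array(f['t']),3))
    for q in 'station pan pan_lip tray tray_tab bone_mid lemon_mid ramekin_mid mill_mid knife_bolster bowl_mid squeeze_mid'.split():
        for d in look_for(q,cam):
            w=world(f,d['xyz']);print(q,round(d['score'],2),np.round(w,3),np.round(proj(f,w)))
E
```

```text
{'clock': np.float64(0.0), 'tcp_pos': array([0.15 , 0.657, 0.244]), 'orientation': array([-3.520e-01, -3.122e+00,  3.000e-03]), 'grip_width': np.float64(0.085)}
top cam at [ 0.346 -0.013  1.358]
station 0.57 [0.766 0.05  0.104] [292. 142.]
pan 0.85 [0.568 0.13  0.015] [269. 208.]
pan_lip 0.67 [0.566 0.126 0.022] [270. 208.]
tray 0.79 [ 0.587 -0.047  0.059] [323. 200.]
tray 0.3 [0.762 0.052 0.101] [292. 143.]
tray_tab 0.97 [ 0.587 -0.047  0.063] [323. 200.]
bone_mid 0.76 [0.642 0.169 0.124] [253. 179.]
bone_mid 0.71 [0.341 0.239 0.028] [233. 278.]
bone_mid 0.47 [0.572 0.13  0.018] [269. 207.]
lemon_mid 0.66 [0.657 0.091 0.125] [279. 174.]
lemon_mid 0.27 [0.422 0.42  0.111] [168. 252.]
ramekin_mid 0.67 [ 0.697 -0.034  0.12 ] [319. 161.]
mill_mid 0.67 [0.776 0.074 0.112] [285. 138.]
mill_mid 0.47 [ 0.457 -0.079  0.113] [335. 239.]
knife_bolster 0.94 [0.774 0.075 0.114] [284. 138.]
knife_bolster 0.67 [0.763 0.049 0.103] [293. 143.]
bowl_mid 0.79 [ 0.516 -0.503  0.022] [462. 222.]
squeeze_mid 0.68 [0.42  0.424 0.11 ] [167. 252.]
squeeze_mid 0.55 [0.566 0.129 0.019] [269. 208.]
side cam at
[... 220 characters left out ...]
.05   0.059] [325. 208.]
bone_mid 0.82 [0.341 0.252 0.025] [384. 318.]
bone_mid 0.73 [0.419 0.45  0.09 ] [322. 358.]
bone_mid 0.58 [0.642 0.172 0.134] [276. 231.]
lemon_mid 0.82 [0.653 0.102 0.124] [283. 216.]
lemon_mid 0.66 [0.482 0.298 0.019] [319. 318.]
lemon_mid 0.16 [ 0.51  -0.523  0.039] [393. 142.]
ramekin_mid 0.61 [ 0.686 -0.028  0.136] [291. 183.]
mill_mid 0.9 [ 0.457 -0.063  0.065] [373. 214.]
mill_mid 0.3 [ 0.688 -0.029  0.139] [290. 182.]
knife_bolster 0.74 [0.768 0.086 0.114] [246. 206.]
bowl_mid 0.55 [ 0.509 -0.526  0.037] [393. 142.]
bowl_mid 0.4 [0.57  0.109 0.038] [312. 251.]
squeeze_mid 0.65 [0.421 0.45  0.09 ] [322. 358.]
squeeze_mid 0.65 [ 0.509 -0.521  0.039] [393. 142.]
```

View pics/top1.png

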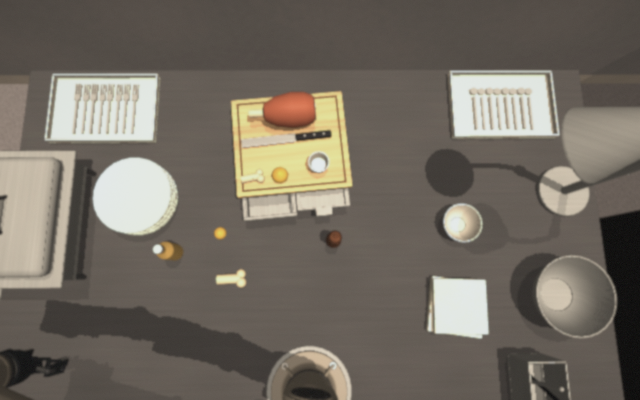

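View pics/side1.png

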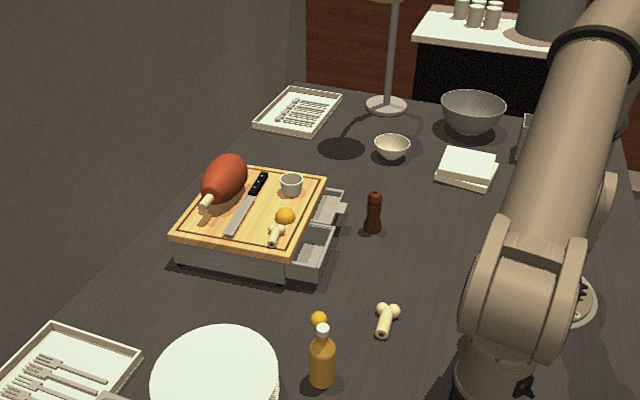

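The top view shows the board at pixels (235-350, 95-195) with the pan under its left half, lip at about (270,217), and the tray tab at (323,210). There are two bones, (253,177) on the board and (231,279) on the counter, which looks larger. There are also two lemons, (279,175) on the board and (220,233) on the counter, which looks smaller. The pair on the board fits the description. I'll confirm this in an enlarged rectified crop and fit the board pose from it.

```bash
cat > fit.py <<'E'
from h import *
f=snap('top')
def rect(f,z,x0,x1,y0,y1,s=1000):
    # metric view: u = (y1-y)*s, v=(x1-x)*s
    P=[(x1,y1),(x1,y0),(x0,y0),(x0,y1)]
    src=np.float32([proj(f,(x,y,z)) for x,y in P]);dst=np.float32([((y1-y)*s,(x1-x)*s) for x,y in P])
    return cv2.warpPerspective(f['pixels'],cv2.getPerspectiveTransform(src,dst),(int((y1-y0)*s),int((x1-x0)*s)),flags=cv2.INTER_CUBIC)
x1,y1=1.0,.32
im=rect(f,.105,.5,x1,-.2,y1)
hsv=cv2.cvtColor(im,cv2.COLOR_RGB2HSV)
m=cv2.inRange(hsv,(8,60,90),(35,255,255))
m=cv2.morphologyEx(m,cv2.MORPH_CLOSE,np.ones((9,9)))
c=max(cv2.findContours(m,0,2)[0],key=cv2.contourArea)
rc=cv2.minAreaRect(c);b=cv2.boxPoints(rc)
print('rect',rc);bw=np.c_[x1-b[:,1]/1000,y1-b[:,0]/1000];print(np.round(bw,4))
for q,z in(('bone_mid',.118),('lemon_mid',.118)):
  for cam in('top','side'):
    g=f if cam=='top' else snap('side')
    for d in outline_of(q,cam):
        ys,xs=np.nonzero(d['region']);w=ray(g,xs.mean(),ys.mean(),z)
        rr=np.array([ray(g,u,v,z)[:2] for u,v in zip(xs,ys)])
        bb=cv2.minAreaRect(rr.astype(np.float32)*1000)
        print(q,cam,round(d['score'],2),len(xs),np.round([xs.mean(),ys.mean()]),np.round(w,3),'size mm',np.round(bb[1]),round(bb[2]))
out=cv2.resize(cv2.cvtColor(im,cv2.COLOR_RGB2BGR),None,fx=1.15,fy=1.15)
cv2.imwrite('pics/rect1.png',out)
E
python3 fit.py
```

```text
rect ((262.49493408203125, 231.0702362060547), (342.197021484375, 369.3819885253906), 84.68545532226562)
[[ 0.9222  0.2572]
 [ 0.9564 -0.1105]
 [ 0.6157 -0.1422]
 [ 0.5815  0.2256]]
bone_mid top 0.92 330 [232. 278.] [0.342 0.226 0.118] size mm [84. 50.] 86
bone_mid top 0.7 191 [254. 176.] [0.65  0.167 0.118] size mm [39. 71.] 3
bone_mid side 0.83 622 [385. 318.] [0.327 0.332 0.118] size mm [50. 99.] 13
bone_mid side 0.74 280 [274. 234.] [0.648 0.168 0.118] size mm [40. 88.] 22
bone_mid side 0.32 11857 [242. 221.] [0.745 0.15  0.118] size mm [361. 503.] 6
lemon_mid top 0.57 92 [220. 233.] [0.477 0.266 0.118] size mm [30. 29.] 46
lemon_mid top 0.47 223 [279. 175.] [0.655 0.089 0.118] size mm [51. 46.] 0
lemon_mid side 0.66 187 [318. 318.] [0.456 0.38  0.118] size mm [35. 34.] 40
lemon_mid side 0.55 276 [285. 215.] [0.654 0.09  0.118] size mm [49. 68.] 23
```

View pics/rect1.png

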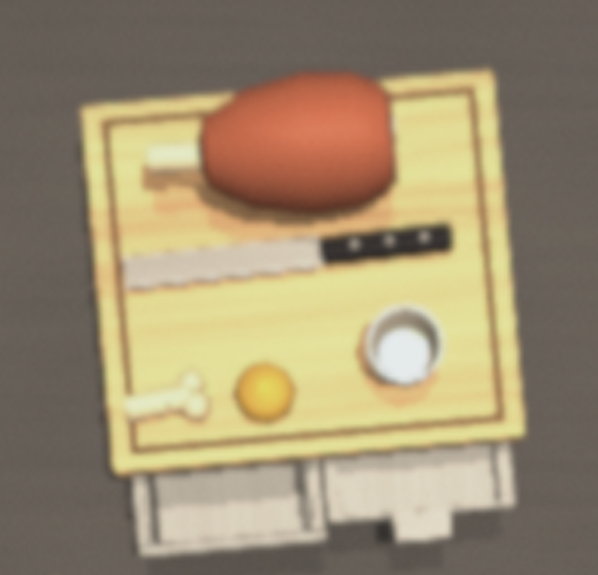

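The board bone measures about 71 mm and the board lemon about 51 mm, so these are the pair meant. The counter bone (84 mm) and counter lemon (30 mm) are the look-alikes. The board fit is 358 x 321 mm with yaw 5°, origin (0.6045, 0.0425). The pan is about 17 mm ajar. Next is a helper that converts station coordinates into moves.

```bash
cat > go.py <<'E'
from h import *
from scipy.spatial.transform import Rotation as Ro
O=np.array([.6045,.0425]);Y=np.radians(5)
C=np.array([[np.cos(Y),-np.sin(Y)],[np.sin(Y),np.cos(Y)]])
def w2s(p): return np.r_[C.T@(np.array(p[:2])-O),p[2:]]
def s2w(p): return np.r_[C@np.array(p[:2])+O,p[2:]]
# desired: tool z down, tool y along station +y
RD=np.c_[np.r_[-C[:,0],0],np.r_[C[:,1],0],[0,0,-1]]
def goal(*pts):  # station x,y, fingertip z -> offsets & turn
    o=r.get_obs();R=Ro.from_rotvec(o['orientation']).as_matrix();p=np.array(o['tcp_pos'])
    for q in pts:
        w=s2w(np.array(q,float));w[2]+=r.nose_length
        print(q,'offset',np.round(R.T@(w-p)/.5,3),'turn',np.round(Ro.from_matrix(R.T@RD).as_rotvec()/1.5,3))
def st():
    o=r.get_obs();s=w2s(o['tcp_pos']);s[2]-=r.nose_length
    print('t',round(o['clock'],2),'tip station',np.round(s,4),'F',np.round(o['contact_force'],1),'w',round(o['grip_width'],4))
E
python3 -c "
from go import *
print(r.nose_length);st();goal((-.032,.085,.23),(-.032,.085,.055))"
```

```text
0.014
t 1.65 tip station [-0.3987  0.6528  0.2313] F [ 0.3 -0.4  0.1] w 0.0856
(-0.032, 0.085, 0.23) offset [-1.047 -0.855  0.003] turn [ 0.     0.    -0.208]
(-0.032, 0.085, 0.055) offset [-1.047 -0.855  0.353] turn [ 0.     0.    -0.208]
```

Request:
carry_out(offset=[[-0.1, -0.08, 0], [-0.2, -0.16, 0], [-0.3, -0.24, 0], [-0.4, -0.33, 0], [-0.5, -0.41, 0], [-0.6, -0.49, 0], [-0.65, -0.53, 0], [-0.65, -0.53, 0]], turn=[[0, 0, -0.03], [0, 0, -0.06], [0, 0, -0.09], [0, 0, -0.12], [0, 0, -0.15], [0, 0, -0.18], [0, 0, -0.208], [0, 0, -0.208]], hand=1, force=20)

```text
clock: 2.45
tcp_pos: [0.3973, 0.3408, 0.2457]
orientation: [-0.139, 3.138, 0.001]
contact_force: [0.5, 0.7, -0.3]
grip_width: -0.0
```

```bash
python3 -c "
from go import *
st();goal((-.032,.085,.23),(-.032,.085,.055))"
```

```text
t 2.45 tip station [-0.1804  0.3152  0.2317] F [ 0.5  0.7 -0.3] w -0.0
(-0.032, 0.085, 0.23) offset [-0.296 -0.461  0.003] turn [0.    0.    0.001]
(-0.032, 0.085, 0.055) offset [-0.296 -0.461  0.353] turn [0.    0.    0.001]
```

Request:
carry_out(offset=[[-0.06, -0.09, 0], [-0.12, -0.18, 0], [-0.18, -0.27, 0], [-0.24, -0.36, 0], [-0.296, -0.461, 0], [-0.296, -0.461, 0], [-0.296, -0.461, 0.05], [-0.296, -0.461, 0.1]], turn=[[0, 0, 0], [0, 0, 0], [0, 0, 0], [0, 0, 0], [0, 0, 0], [0, 0, 0], [0, 0, 0], [0, 0, 0]])

```text
clock: 3.25
tcp_pos: [0.5651, 0.1246, 0.1955]
orientation: [-0.133, 3.136, 0.001]
contact_force: [-0.5, 0.4, 0.6]
grip_width: -0.0002
```

```bash
python3 -c "
from go import *
f=snap('side');p=f['pixels'][150:310,200:420,::-1];cv2.imwrite('pics/s2.png',cv2.resize(p,None,fx=3.5,fy=3.5,interpolation=2))
st();goal((-.032,.085,.055))"
```

```text
t 3.3 tip station [-0.0353  0.0856  0.1768] F [-1.1 -0.2 -3.2] w 0.0001
(-0.032, 0.085, 0.055) offset [-0.008 -0.001  0.244] turn [-0.001 -0.003 -0.001]
```

View pics/s2.png

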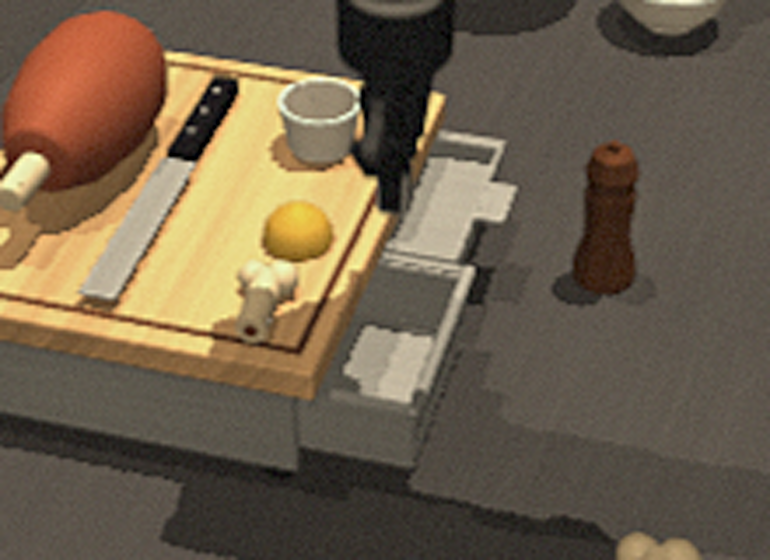

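The enlarged side crop shows the closed fingertip at (390,205), hanging above the gap in front of the board. The pan opening is below it, with its lip from (410,400) to (470,270). Going down.

Request:
carry_out(offset=[[-0.008, 0, 0.06], [-0.008, 0, 0.12], [-0.008, 0, 0.17], [-0.008, 0, 0.21], [-0.008, 0, 0.24], [-0.008, 0, 0.24], [-0.008, 0, 0.24]], turn=[[0, 0, 0], [0, 0, 0], [0, 0, 0], [0, 0, 0], [0, 0, 0], [0, 0, 0], [0, 0, 0]])

```text
clock: 4.0
tcp_pos: [0.5682, 0.1263, 0.0759]
orientation: [-0.137, 3.138, 0.0]
contact_force: [0.6, 0.7, -1.1]
grip_width: 0.0001
```

```bash
python3 -c "
from go import *
st();goal((-.145,.085,.055),(-.156,.085,.055))"
```

```text
t 4.0 tip station [-0.0289  0.0866  0.0619] F [ 0.6  0.7 -1.1] w 0.0001
(-0.145, 0.085, 0.055) offset [ 0.232 -0.003  0.014] turn [ 0.  0. -0.]
(-0.156, 0.085, 0.055) offset [ 0.254 -0.003  0.014] turn [ 0.  0. -0.]
```

Clear of contact. Drawing the pan out smoothly.

Request:
carry_out(offset=[[0.02, 0, 0.01], [0.05, 0, 0.014], [0.08, 0, 0.014], [0.11, 0, 0.014], [0.14, 0, 0.014], [0.17, 0, 0.014], [0.2, 0, 0.014], [0.225, 0, 0.014]], turn=[[0, 0, 0], [0, 0, 0], [0, 0, 0], [0, 0, 0], [0, 0, 0], [0, 0, 0], [0, 0, 0], [0, 0, 0]])

```text
clock: 4.8
tcp_pos: [0.4561, 0.1164, 0.0693]
orientation: [-0.137, 3.135, 0.001]
contact_force: [2.9, -0.9, -0.9]
grip_width: -0.0001
```

```bash
python3 -c "
from go import *
st();goal((-.15,.085,.055),(-.156,.085,.055),(-.16,.085,.055))"
```

```text
t 4.8 tip station [-0.1414  0.0865  0.0553] F [ 2.9 -0.9 -0.9] w -0.0001
(-0.15, 0.085, 0.055) offset [ 0.017 -0.003  0.001] turn [ 0.001  0.002 -0.   ]
(-0.156, 0.085, 0.055) offset [ 0.029 -0.003  0.   ] turn [ 0.001  0.002 -0.   ]
(-0.16, 0.085, 0.055) offset [ 0.037 -0.003  0.   ] turn [ 0.001  0.002 -0.   ]
```

Pulling at about 2.9 N, which matches the runner friction. Continuing slowly to the stop.

Request:
carry_out(offset=[[0.008, 0, 0], [0.016, 0, 0], [0.024, 0, 0], [0.03, 0, 0], [0.034, 0, 0], [0.034, 0, 0]], turn=[[0, 0, 0], [0, 0, 0], [0, 0, 0], [0, 0, 0], [0, 0, 0], [0, 0, 0]])

```text
clock: 5.4
tcp_pos: [0.4416, 0.1152, 0.0687]
orientation: [-0.136, 3.133, 0.001]
contact_force: [8.4, -0.2, -3.5]
grip_width: -0.0003
```

```bash
python3 -c "
from go import *
st();goal((-.15,.085,.055),(-.145,.085,.055),(-.145,.085,.2))"
```

```text
t 5.4 tip station [-0.156   0.0867  0.0547] F [ 8.4 -0.2 -3.5] w -0.0003
(-0.15, 0.085, 0.055) offset [-0.012 -0.003 -0.001] turn [ 0.     0.004 -0.   ]
(-0.145, 0.085, 0.055) offset [-0.022 -0.003 -0.   ] turn [ 0.     0.004 -0.   ]
(-0.145, 0.085, 0.2) offset [-0.024 -0.003 -0.29 ] turn [ 0.     0.004 -0.   ]
```

Force rose to 8.4 N with the lip at 0.120 m out, so the pan is at its stop. I back off, lift, and go to the left of the bone's sawn end.

Request:
carry_out(offset=[[-0.02, 0, 0], [-0.024, 0, -0.04], [-0.024, 0, -0.12], [-0.024, 0, -0.2], [-0.024, 0, -0.26], [-0.024, 0, -0.26]], turn=[[0, 0, 0], [0, 0, 0], [0, 0, 0], [0, 0, 0], [0, 0, 0], [0, 0, 0]])

```text
clock: 6.0
tcp_pos: [0.4524, 0.1168, 0.2017]
orientation: [-0.137, 3.134, 0.004]
contact_force: [-0.6, 0.4, -0.0]
grip_width: 0.0001
```

```bash
python3 -c "
from go import *
f=snap('top')
st();goal((.053,.205,.18),(.053,.205,.112))
for q,z in(('bone_mid',.117),('lemon_mid',.115),('pan_lip',.079),('pan',.079)):
  for d in outline_of(q,'top'):
    ys,xs=np.nonzero(d['region']);P=np.array([w2s(ray(f,u,v,z))[:2] for u,v in zip(xs,ys)])
    print(q,round(d['score'],2),'c',np.round(P.mean(0),3),'lo',np.round(P.min(0),3),'hi',np.round(P.max(0),3))"
```

```text
t 6.05 tip station [-0.1463  0.087   0.1856] F [ 0.1 -0.  -1. ] w -0.0002
(0.053, 0.205, 0.18) offset [-0.399  0.236  0.012] turn [0.001 0.001 0.   ]
(0.053, 0.205, 0.112) offset [-0.398  0.236  0.148] turn [0.001 0.001 0.   ]
bone_mid 0.61 c [-0.246  0.227] lo [-0.259  0.203] hi [-0.234  0.253]
bone_mid 0.58 c [0.057 0.123] lo [0.037 0.09 ] hi [0.08  0.164]
lemon_mid 0.71 c [0.056 0.041] lo [0.031 0.018] hi [0.081 0.065]
pan_lip 0.58 c [-0.074  0.044] lo [-0.175  0.002] hi [0.002 0.165]
pan 0.57 c [-0.074  0.042] lo [-0.172  0.001] hi [0.003 0.162]
```

Measured lip outer edge is at -0.174, so the pan is fully out. The bone is at (0.057, 0.125) and the lemon at (0.056, 0.041).

Request:
carry_out(offset=[[-0.08, 0.05, 0], [-0.16, 0.1, 0], [-0.24, 0.15, 0], [-0.32, 0.2, 0], [-0.4, 0.236, 0], [-0.4, 0.236, 0.06], [-0.4, 0.236, 0.12], [-0.4, 0.236, 0.146]], turn=[[0, 0, 0], [0, 0, 0], [0, 0, 0], [0, 0, 0], [0, 0, 0], [0, 0, 0], [0, 0, 0], [0, 0, 0]])

```text
clock: 7.05
tcp_pos: [0.6371, 0.2499, 0.1201]
orientation: [0.137, -3.131, 0.005]
contact_force: [-0.8, -0.7, 0.1]
grip_width: 0.0002
```

Request:
carry_out(offset=[[0, 0, 0], [0, 0, 0], [0, -0.01, 0], [0, -0.02, 0]], turn=[[0, 0, 0], [0, 0, 0], [0, 0, 0], [0, 0, 0]])

```text
clock: 7.45
tcp_pos: [0.6414, 0.2407, 0.127]
orientation: [-0.137, 3.136, 0.002]
contact_force: [-0.4, 0.2, -0.8]
grip_width: 0.0
```

```bash
python3 -c "
from go import *
st();goal((.053,.18,.112),(.053,.159,.112),(.053,.155,.112))"
```

```text
t 7.45 tip station [0.054  0.1943 0.113 ] F [-0.4  0.2 -0.8] w 0.0
(0.053, 0.18, 0.112) offset [ 0.002 -0.029  0.002] turn [ 0.001  0.002 -0.   ]
(0.053, 0.159, 0.112) offset [ 0.002 -0.071  0.002] turn [ 0.001  0.002 -0.   ]
(0.053, 0.155, 0.112) offset [ 0.002 -0.079  0.002] turn [ 0.001  0.002 -0.   ]
```

Request:
carry_out(offset=[[0, -0.015, 0], [0, -0.03, 0], [0, -0.045, 0], [0, -0.06, 0], [0, -0.072, 0], [0, -0.072, 0], [0, -0.05, 0], [0, -0.04, -0.06]], turn=[[0, 0, 0], [0, 0, 0], [0, 0, 0], [0, 0, 0], [0, 0, 0], [0, 0, 0], [0, 0, 0], [0, 0, 0]])

```text
clock: 8.25
tcp_pos: [0.639, 0.2225, 0.1513]
orientation: [0.139, -3.13, 0.003]
contact_force: [-0.7, 0.2, -0.3]
grip_width: -0.0001
```

Request:
carry_out(offset=[[0, 0.02, -0.08], [-0.05, 0.02, -0.12]], turn=[[0, 0, 0], [0, 0, 0]], hand=0.5)

```text
clock: 8.45
tcp_pos: [0.6649, 0.2379, 0.2187]
orientation: [-0.145, 3.137, 0.006]
contact_force: [-0.0, 0.2, -0.1]
grip_width: 0.0283
```

```bash
cat > chk.py <<'E'
from go import *
f=snap('top');g=snap('side')
st()
for cam,F in(('top',f),('side',g)):
 for q,z in(('bone_mid',.117),('lemon_mid',.115)):
  for d in outline_of(q,cam):
    ys,xs=np.nonzero(d['region']);P=np.array([w2s(ray(F,u,v,z))[:2] for u,v in zip(xs,ys)])
    if P.mean(0)[0]>-.2: print(cam,q,round(d['score'],2),'c',np.round(P.mean(0),3),'lo',np.round(P.min(0),3),'hi',np.round(P.max(0),3))
E
python3 chk.py; python3 -c "
from go import *
goal((.105,.043,.19),(.105,.043,.112))"
```

```text
t 8.55 tip station [0.0819 0.1867 0.2054] F [0.6 0.5 0.7] w 0.0419
top bone_mid 0.52 c [0.054 0.107] lo [0.036 0.078] hi [0.075 0.143]
top lemon_mid 0.63 c [0.056 0.043] lo [0.035 0.024] hi [0.078 0.063]
side bone_mid 0.73 c [ 0.085 -0.104] lo [ 0.049 -0.162] hi [ 0.126 -0.045]
side bone_mid 0.2 c [-0.045 -0.027] lo [-0.089 -0.115] hi [-0.01  0.05]
side lemon_mid 0.75 c [0.056 0.037] lo [0.028 0.004] hi [0.081 0.066]
side lemon_mid 0.54 c [-0.117  0.347] lo [-0.136  0.328] hi [-0.102  0.368]
side lemon_mid 0.23 c [0.054 0.102] lo [0.036 0.065] hi [0.077 0.148]
(0.105, 0.043, 0.19) offset [-0.056 -0.284  0.019] turn [-0.    -0.002  0.   ]
(0.105, 0.043, 0.112) offset [-0.057 -0.284  0.175] turn [-0.    -0.002  0.   ]
```

The bone now spans y 0.078 to 0.145, inside the pan's width. Next is the lemon: jaws narrowed to about 26 mm as a cradle, lowered behind it.

Request:
carry_out(offset=[[-0.02, -0.07, 0], [-0.04, -0.14, 0], [-0.05, -0.21, 0], [-0.057, -0.282, 0], [-0.057, -0.282, 0], [-0.057, -0.282, 0]], turn=[[0, 0, 0], [0, 0, 0], [0, 0, 0], [0, 0, 0], [0, 0, 0], [0, 0, 0]], hand=0.7)

```text
clock: 9.35
tcp_pos: [0.706, 0.0938, 0.2139]
orientation: [0.133, -3.136, 0.001]
contact_force: [-0.5, 0.7, -0.7]
grip_width: 0.0253
```

```bash
python3 -c "
from go import *
st();goal((.105,.044,.110))"
```

```text
t 9.35 tip station [0.1056 0.0423 0.1999] F [-0.5  0.7 -0.7] w 0.0253
(0.105, 0.044, 0.11) offset [0.001 0.004 0.18 ] turn [-0.    -0.002 -0.002]
```

Request:
carry_out(offset=[[0, 0.004, 0.06], [0, 0.004, 0.12], [0, 0.004, 0.16], [0, 0.004, 0.18], [0, 0.004, 0.18], [0, 0.004, 0.18]], turn=[[0, 0, 0], [0, 0, 0], [0, 0, 0], [0, 0, 0], [0, 0, 0], [0, 0, 0]])

```text
clock: 9.95
tcp_pos: [0.7071, 0.098, 0.126]
orientation: [-0.138, 3.138, 0.001]
contact_force: [-0.8, 0.3, 0.7]
grip_width: 0.0258
```

```bash
python3 -c "
from go import *
f=snap('side');p=f['pixels'][150:310,200:420,::-1];cv2.imwrite('pics/s3.png',cv2.resize(p,None,fx=3.5,fy=3.5,interpolation=2))
st();goal((.05,.046,.110),(.03,.047,.11),(.006,.047,.11))"
```

```text
t 10.0 tip station [0.1074 0.0461 0.1126] F [-0.3 -0.2  0.1] w 0.0254
(0.05, 0.046, 0.11) offset [ 0.115 -0.     0.005] turn [0.    0.001 0.   ]
(0.03, 0.047, 0.11) offset [0.155 0.002 0.005] turn [0.    0.001 0.   ]
(0.006, 0.047, 0.11) offset [0.203 0.002 0.005] turn [0.    0.001 0.   ]
```

View pics/s3.png

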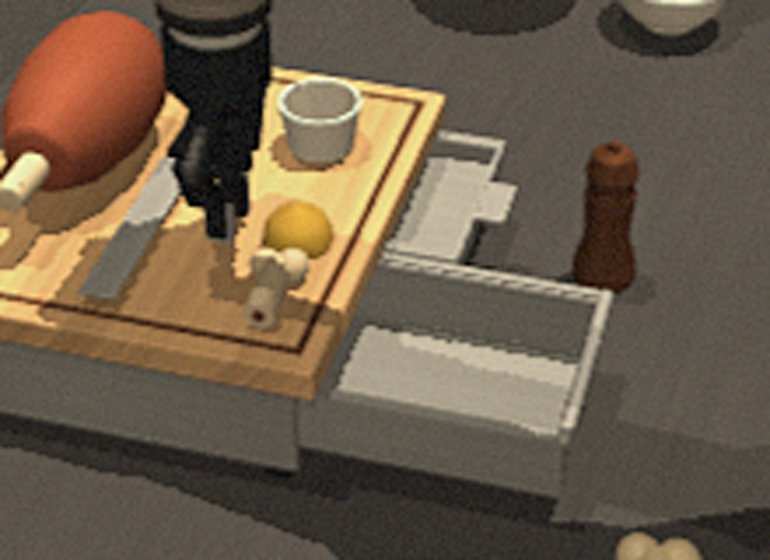

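The side crop shows the pan fully out (lip from (570,430) to (610,295)) and the fingers at (220,230), behind the lemon at (298,228). Sweeping the lemon forward.

Request:
carry_out(offset=[[0.02, 0, 0.004], [0.04, 0, 0.004], [0.06, 0, 0.004], [0.08, 0, 0.004], [0.1, 0, 0.004], [0.12, 0, 0.004], [0.135, 0, 0.004], [0.135, 0, 0.004]], turn=[[0, 0, 0], [0, 0, 0], [0, 0, 0], [0, 0, 0], [0, 0, 0], [0, 0, 0], [0, 0, 0], [0, 0, 0]])

```text
clock: 10.8
tcp_pos: [0.6384, 0.0911, 0.1234]
orientation: [0.137, -3.138, -0.0]
contact_force: [-0.2, -0.2, -0.4]
grip_width: 0.0255
```

```bash
python3 chk.py; python3 -c "
from go import *
goal((.02,.047,.11),(.006,.047,.11))"
```

```text
t 10.9 tip station [0.0389 0.0455 0.1092] F [ 0.7  0.  -0.1] w 0.0254
top bone_mid 0.52 c [ 0.085 -0.082] lo [ 0.046 -0.116] hi [ 0.121 -0.05 ]
top lemon_mid 0.55 c [-0.107  0.235] lo [-0.124  0.219] hi [-0.089  0.253]
side bone_mid 0.82 c [0.054 0.104] lo [0.033 0.064] hi [0.077 0.153]
side bone_mid 0.48 c [0.157 0.089] lo [-0.02  -0.211] hi [0.348 0.285]
side lemon_mid 0.55 c [0.005 0.046] lo [-0.022  0.01 ] hi [0.029 0.079]
side lemon_mid 0.53 c [-0.118  0.346] lo [-0.137  0.328] hi [-0.103  0.365]
(0.02, 0.047, 0.11) offset [ 0.039  0.003 -0.002] turn [-0. -0. -0.]
(0.006, 0.047, 0.11) offset [ 0.067  0.003 -0.002] turn [-0. -0. -0.]
```

Lemon is at x 0.005, y 0.046 on the board and the bone has not moved. Pushing it over the edge, then pulling back and lifting.

Request:
carry_out(offset=[[0.015, 0.002, 0], [0.03, 0.002, 0], [0.045, 0.002, 0], [0.058, 0.002, 0], [0.068, 0.002, 0], [0.068, 0.002, 0], [0.03, 0, 0], [0, 0, -0.06]], turn=[[0, 0, 0], [0, 0, 0], [0, 0, 0], [0, 0, 0], [0, 0, 0], [0, 0, 0], [0, 0, 0], [0, 0, 0]])

```text
clock: 11.9
tcp_pos: [0.6371, 0.0909, 0.1498]
orientation: [0.137, -3.131, 0.002]
contact_force: [0.4, 0.8, -0.4]
grip_width: 0.0255
```

Request:
carry_out(offset=[[0, 0, -0.08], [-0.08, 0, -0.12], [-0.12, 0.06, -0.12], [-0.12, 0.12, -0.12], [-0.12, 0.13, -0.12]], turn=[[0, 0, 0], [0, 0, 0], [0, 0, 0], [0, 0, 0], [0, 0, 0]])

```text
clock: 12.4
tcp_pos: [0.693, 0.1672, 0.2125]
orientation: [0.146, -3.137, -0.005]
contact_force: [0.1, 1.0, -0.8]
grip_width: 0.0256
```

```bash
python3 chk.py; python3 -c "
from go import *
goal((.105,.109,.18),(.105,.109,.11))
f=snap('top');im=cv2.resize(f['pixels'][120:260,200:360,::-1],None,fx=4,fy=4,interpolation=2)
f=snap('side');p=cv2.resize(f['pixels'][150:310,200:420,::-1],None,fx=3.5,fy=3.5,interpolation=2)
cv2.imwrite('pics/s4.png',p);cv2.imwrite('pics/t4.png',im)"
```

```text
t 12.5 tip station [0.0987 0.1123 0.1986] F [ 0.2 -0.3 -0.7] w 0.0259
top bone_mid 0.43 c [0.054 0.093] lo [0.036 0.078] hi [0.074 0.112]
top lemon_mid 0.7 c [-0.062  0.035] lo [-0.085  0.013] hi [-0.04   0.056]
side bone_mid 0.75 c [0.053 0.105] lo [0.032 0.064] hi [0.076 0.153]
side lemon_mid 0.68 c [-0.076  0.121] lo [-0.1    0.096] hi [-0.05   0.148]
side lemon_mid 0.64 c [-0.043 -0.032] lo [-0.086 -0.116] hi [-0.011  0.044]
side lemon_mid 0.63 c [-0.117  0.345] lo [-0.136  0.326] hi [-0.101  0.367]
side lemon_mid 0.4 c [0.171 0.079] lo [ 0.156 -0.005] hi [0.185 0.149]
(0.105, 0.109, 0.18) offset [-0.012  0.002  0.039] turn [-0.001 -0.    -0.002]
(0.105, 0.109, 0.11) offset [-0.012  0.002  0.179] turn [-0.001 -0.    -0.002]
```

View pics/s4.png

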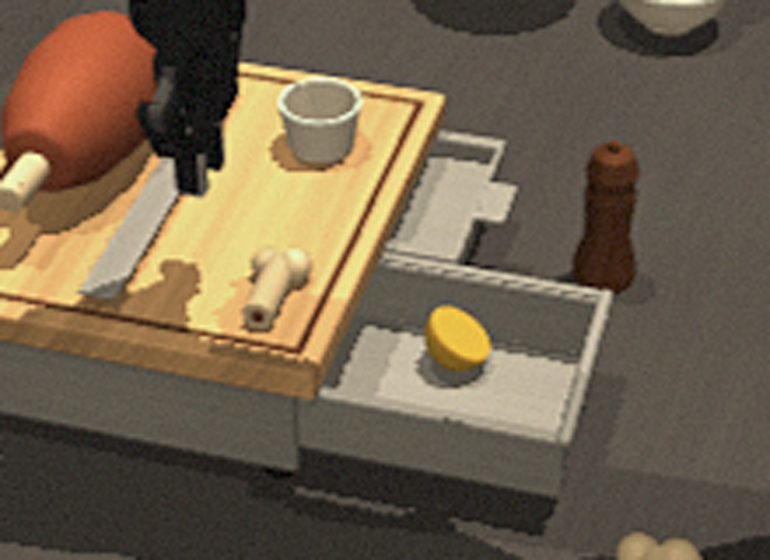

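The lemon lies in the pan at about (455,340), near station (-0.07, 0.035). The bone is still on the board at (275,288). Now lowering behind the bone.

Request:
carry_out(offset=[[-0.012, 0, 0.06], [-0.012, 0, 0.12], [-0.012, 0, 0.16], [-0.012, 0, 0.18], [-0.012, 0, 0.18], [-0.012, 0, 0.18]], turn=[[0, 0, 0], [0, 0, 0], [0, 0, 0], [0, 0, 0], [0, 0, 0], [0, 0, 0]])

```text
clock: 13.4
tcp_pos: [0.7004, 0.1615, 0.1244]
orientation: [-0.136, 3.137, 0.0]
contact_force: [-0.1, 0.0, -0.5]
grip_width: 0.0254
```

```bash
python3 -c "
from go import *
st();goal((.04,.109,.11),(.005,.109,.11))"
```

```text
t 13.4 tip station [0.1059 0.1102 0.1104] F [-0.1  0.  -0.5] w 0.0254
(0.04, 0.109, 0.11) offset [ 0.132 -0.002  0.001] turn [ 0.     0.001 -0.   ]
(0.005, 0.109, 0.11) offset [ 0.202 -0.002  0.   ] turn [ 0.     0.001 -0.   ]
```

Request:
carry_out(offset=[[0.02, 0, 0], [0.04, 0, 0], [0.055, 0, 0], [0.07, 0, 0], [0.085, 0, 0], [0.1, 0, 0], [0.115, 0, 0], [0.115, 0, 0]], turn=[[0, 0, 0], [0, 0, 0], [0, 0, 0], [0, 0, 0], [0, 0, 0], [0, 0, 0], [0, 0, 0], [0, 0, 0]])

```text
clock: 14.2
tcp_pos: [0.6412, 0.1566, 0.1232]
orientation: [0.137, -3.138, 0.0]
contact_force: [-0.5, 0.0, 0.5]
grip_width: 0.0257
```

```bash
python3 chk.py; python3 -c "
from go import *
goal((.02,.109,.11),(.005,.109,.11),(-.002,.109,.11))
f=snap('side');p=cv2.resize(f['pixels'][150:310,200:420,::-1],None,fx=3.5,fy=3.5,interpolation=2)
cv2.imwrite('pics/s5.png',p)"
```

```text
t 14.3 tip station [0.0476 0.1105 0.1093] F [-0.3 -0.7  0.9] w 0.0258
top bone_mid 0.45 c [0.02  0.089] lo [0.004 0.079] hi [0.036 0.099]
top lemon_mid 0.67 c [ 0.174 -0.014] lo [ 0.158 -0.128] hi [0.19  0.098]
top lemon_mid 0.53 c [-0.075  0.054] lo [-0.099  0.032] hi [-0.051  0.078]
side bone_mid 0.63 c [-0.087  0.136] lo [-0.109  0.102] hi [-0.063  0.167]
side bone_mid 0.57 c [0.02  0.103] lo [-0.003  0.066] hi [0.04 0.15]
side lemon_mid 0.55 c [-0.085  0.134] lo [-0.11  0.1 ] hi [-0.061  0.167]
side lemon_mid 0.48 c [-0.118  0.346] lo [-0.136  0.328] hi [-0.102  0.368]
(0.02, 0.109, 0.11) offset [ 0.056 -0.003 -0.002] turn [-0. -0. -0.]
(0.005, 0.109, 0.11) offset [ 0.086 -0.003 -0.002] turn [-0. -0. -0.]
(-0.002, 0.109, 0.11) offset [ 0.1   -0.003 -0.002] turn [-0. -0. -0.]
```

View pics/s5.png

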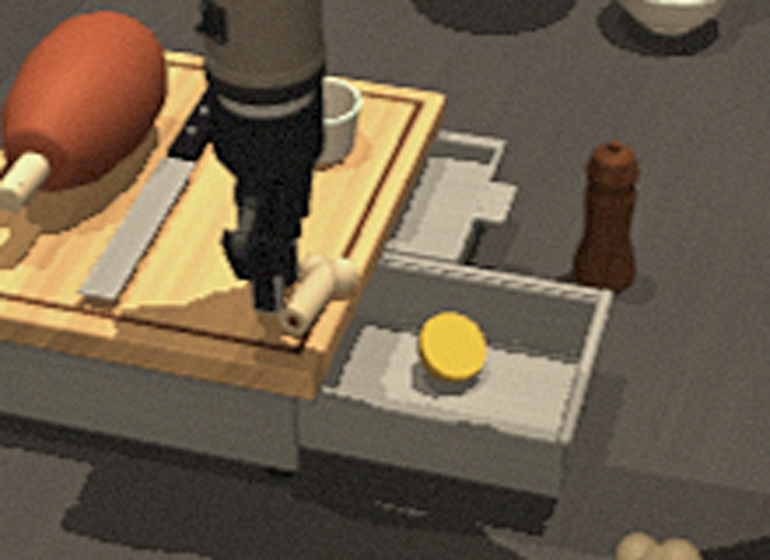

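The bone, at (320,290), has its knuckles near the edge and the fingers behind it. The lemon lies dome-down in the pan at (452,345). Pushing on slowly.

Request:
carry_out(offset=[[0.01, 0, 0], [0.02, 0, 0], [0.03, 0, 0], [0.04, 0, 0], [0.05, 0, 0], [0.06, 0, 0], [0.07, 0, 0], [0.07, 0, 0]], turn=[[0, 0, 0], [0, 0, 0], [0, 0, 0], [0, 0, 0], [0, 0, 0], [0, 0, 0], [0, 0, 0], [0, 0, 0]])

```text
clock: 15.35
tcp_pos: [0.6066, 0.1536, 0.1232]
orientation: [0.137, -3.138, 0.0]
contact_force: [-0.4, 0.5, -0.8]
grip_width: 0.0255
```

```bash
python3 chk.py; python3 -c "
from go import *
goal((.002,.109,.11))
f=snap('side');p=cv2.resize(f['pixels'][150:310,200:420,::-1],None,fx=3.5,fy=3.5,interpolation=2)
cv2.imwrite('pics/s6.png',p)"
```

```text
t 15.45 tip station [0.0126 0.1105 0.1093] F [-0.8 -0.2  0. ] w 0.0257
top lemon_mid 0.65 c [-0.076  0.054] lo [-0.098  0.032] hi [-0.054  0.076]
top lemon_mid 0.64 c [-0.094  0.047] lo [-0.18  -0.002] hi [-0.002  0.102]
side bone_mid 0.57 c [-0.058  0.178] lo [-0.078  0.157] hi [-0.039  0.197]
side lemon_mid 0.85 c [-0.085  0.136] lo [-0.109  0.1  ] hi [-0.062  0.169]
side lemon_mid 0.65 c [-0.117  0.347] lo [-0.134  0.331] hi [-0.103  0.366]
(0.002, 0.109, 0.11) offset [ 0.022 -0.003 -0.001] turn [-0.  0. -0.]
```

View pics/s6.png

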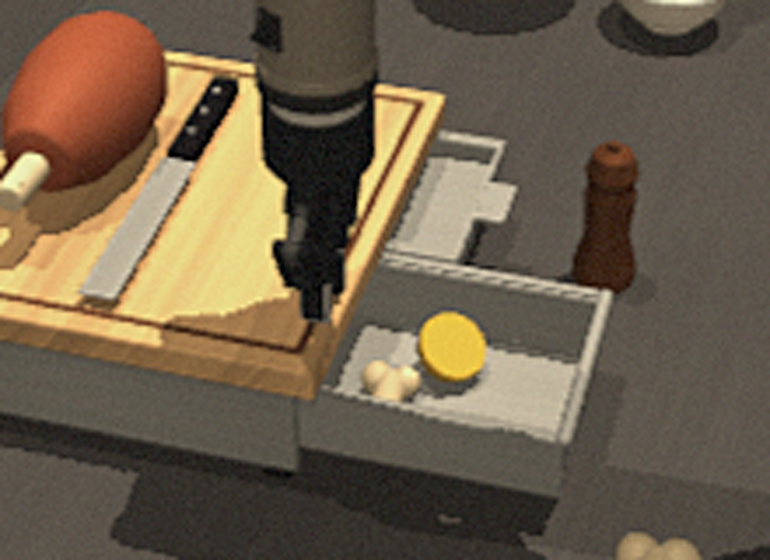

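The bone has dropped into the pan, knuckles at (390,380), beside the lemon. I lift the arm clear and do a final check.

Request:
carry_out(offset=[[-0.03, 0, -0.03], [-0.04, 0, -0.1], [-0.04, 0, -0.18], [-0.04, 0, -0.26], [-0.04, 0.1, -0.3], [-0.04, 0.2, -0.3], [-0.04, 0.3, -0.3], [-0.04, 0.3, -0.3]], turn=[[0, 0, 0], [0, 0, 0], [0, 0, 0], [0, 0, 0], [0, 0, 0], [0, 0, 0], [0, 0, 0], [0, 0, 0]])

```text
clock: 16.5
tcp_pos: [0.6111, 0.315, 0.2727]
orientation: [0.155, -3.136, -0.008]
contact_force: [-0.3, 0.4, -0.1]
grip_width: 0.0252
```

Request:
carry_out(offset=[[0, 0, 0], [0, 0, 0], [0, 0, 0], [0, 0, 0], [0, 0, 0]], turn=[[0, 0, 0], [0, 0, 0], [0, 0, 0], [0, 0, 0], [0, 0, 0]])

```text
clock: 17.0
tcp_pos: [0.6148, 0.3037, 0.2735]
orientation: [-0.134, 3.139, -0.0]
contact_force: [-0.3, -0.1, -0.3]
grip_width: 0.0254
```

```bash
sed -i "s/('bone_mid',.117),('lemon_mid',.115)/('bone_mid',.032),('lemon_mid',.04),('pan',.079)/" chk.py; python3 chk.py; python3 -c "
from go import *
f=snap('top');a=cv2.resize(f['pixels'][130:250,220:360,::-1],(560,480),interpolation=2)
for y in(.014,.156):
  for x in (0,-.166):
    u,v=proj(f,s2w((x,y,.079)));cv2.circle(a,(int((u-220)*4),int((v-130)*4)),2,(0,0,255),-1)
cv2.imwrite('pics/t7.png',a)"
```

```text
t 17.1 tip station [0.0328 0.2599 0.2594] F [-0.7  0.3  1.1] w 0.0257
top bone_mid 0.46 c [-0.029  0.112] lo [-0.047  0.08 ] hi [-0.004  0.152]
top bone_mid 0.28 c [-0.022 -0.088] lo [-0.067 -0.172] hi [ 0.012 -0.002]
top lemon_mid 0.58 c [-0.065  0.06 ] lo [-0.089  0.037] hi [-0.042  0.085]
top lemon_mid 0.55 c [-0.098  0.251] lo [-0.116  0.231] hi [-0.079  0.27 ]
top pan 0.9 c [-0.093  0.085] lo [-0.175  0.001] hi [0.002 0.167]
side lemon_mid 0.69 c [-0.065  0.052] lo [-0.091  0.014] hi [-0.039  0.088]
side lemon_mid 0.54 c [-0.101  0.283] lo [-0.121  0.262] hi [-0.083  0.306]
side lemon_mid 0.26 c [-0.141 -0.533] lo [-0.201 -0.62 ] hi [-0.077 -0.439]
side pan 0.7 c [-0.093  0.119] lo [-0.179  0.002] hi [0.005 0.218]
```

View pics/t7.png

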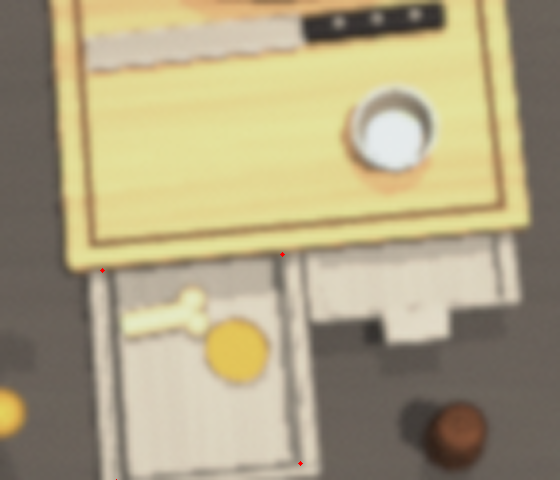

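The top view shows the bone at (165,315) and the lemon at (237,350), both flat inside the fully drawn pan. The tray, ramekin, knife and mill are where they were at the start.

```bash
python3 -c "
from h import *
print(r.hand_in())"
```

```text
the job is handed in; nothing more can be done
None
```

I drew the pan out to its stop, pushed the half lemon and then the bone off the board into it, lifted the arm clear, and handed the job in at about 17 s of the 51 s allowed. The hand-in reports no verdict.

- **Pan:** It started about 17 mm ajar. The pull rose from 2.9 N to 8.4 N with the lip about 0.120 m out. In the last pictures the lip's outer edge was still 0.175 m in front of the board's edge (expected 0.176 m at the stop).
- **Scraps:** I first nudged the bone sideways on the board so its end would clear the pan's side wall. From the top camera, the bone ended at station (-0.03, 0.11) and the lemon at (-0.065, 0.06). Both look low and well inside the walls; I did not measure their heights separately. The two on the counter (a larger bone and a smaller lemon) were not touched.
- **Everything else:** The knife tray, ramekin, knife and mill look unmoved in the last picture; I did not check the bowl and mustard bottle closely.
- **Check that disagreed:** The side-camera network did not find the bone in the final frame, so its last position rests on the top camera. An earlier side picture did show it lying in the pan.

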